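Tip a housing onto its back and lock on its keyhole cover

ROBOT

A 6-joint arm with a two-finger parallel gripper is mounted at the origin on a cart in front of the work surface, level with it; the furniture and walls round the work are solid. World frame = base frame: x ahead of the robot, y to its left, z up, the work surface at z = 0. Lengths are in m, angles in rad, forces in N, time in s.
With the tool pointing down it reaches from about 0.25 to 0.775 m from the base axis. Payload 4 kg.
Tool frame: the origin (TCP) lies on the centre line of the jaws, within the pads' length; the fingertips stand 8 mm ahead of it and the grasp point (between the pads) lies 11 mm behind it; z points along the fingers, y is the direction in which the jaws open and shut (so a half turn about z gives the same grasp; the last joint's range is limited). The gripper opens to 94 mm and grips with 3 to 60 N. Pads are 16 mm wide; open, the fingers measure 119 mm over their backs; the gripper's body (75 mm by 177 mm) begins 78 mm behind the grasp point.
Start: joints at [1.125, 0.087, 1.371, -0, 1.684, -0.103], TCP at [0.185, 0.518, 0.214] pointing down, gripper open.
Joint ranges: [-3.1, 3.1], [-0.76, 2.03], [0.27, 2.55], [-1.08, 4.22], [0.17, 2.65], [-2.57, 2.57]. Speed limits (rad/s): [2.79, 2.79, 3.14, 3.14, 3.14, 3.14].

INTERFACE

Orientations are given as [roll, pitch, yaw] about the fixed x, y, z axes, in that order (R = Rz(yaw) Ry(pitch) Rx(roll)).
In Python, from bench import * gives the robot as it stands.
- The arm moves only by the tool step_arm, never from a script. Its argument "steps" is a list of rows, each an object of numbers: "jaw": the opening, from 0 (shut) to 1 (fully open); "tx", "ty", "tz": the shift along the tool's x, y, z in m; "ax", "ay", "az": the turn, a rotation vector about the tool's x, y, z in rad. In form: [{"jaw": .., "tx": .., "ty": .., "tz": .., "ax": .., "ay": .., "az": ..}, ...]. A call has 1 to 8 rows; each row is the pose to reach, as a shift and turn from the pose measured when the call began, along the tool's axes at that moment; what a row does not reach only later rows make up. A row lasts 1/10 s, in which the tool goes at most 50 mm and 8.59 degrees, less where a joint would pass 70% of its speed; a pose out of reach is approached as far as the arm can. A call with a gripper value outside its range is refused whole. The fingers move at their own pace and stop on an object; the grip force is fixed at half the most. Time passes only in rows, so rows that repeat a pose let the fingers close. It gives the time, the measured TCP pose, the force and the opening at its end, in the units of the state.
- get_obs(): the state, without advancing time (a new reading comes with each control period).
- snapshot(name): name is "scene" or "top"; returns (picture, depth): 400x640x3 uint8, red, green, blue; 400x640 float32, m along the optical axis (not along the pixel's ray), 0 where there is no reading.
- camera_model(name): a dict with "intrinsics" (3x3 intrinsics, pixels), "k1" (the pictures are not rectified: a ray, as slopes to the right and down, at radius r is drawn at 1 + k1 r^2 times it, then the intrinsics apply), "origin" and "orientation" of the camera in the world. Camera axes: x right, y down, z forward; pixel columns grow to the right and rows downward; lengths in m; the calibration is good to about 2 mm. A picture is of the moment at which its call begins. camera_model takes no time and is no camera call.
- close_job(): hands the job in, once; it reports no verdict.
Trained networks look in the newest picture that a camera, given by its name, has taken for a name from the list of things; names that differ only in an ending like _2 or _b are one class to them, and where a whole thing is asked for, a point or a joint stands for the part that bears it (a point fixed in the world has none). Each returns a list of dicts, best first, with "confidence" (0 to 1); they miss things now and then, are a little off and sometimes report something else, mostly with a low value. They report only what shows in the picture. A call takes as long as a camera call.
- silhouettes(camera, query): "pixels" (400x640 bool, what is visible of it) and "rect" ([left, top, right, bottom] in pixels, round what is visible of it).
The state is a dict: "time": time; "joint_positions": joint angles; "qvel": joint speeds; "joint_torque": joint torques, N m; "tool_pos": TCP position; "ee_rot": TCP orientation; "wrist_force": force on the tool from outside, world axes, zero at the start; "wrist_torque": the same for the moment, N m; "width": finger opening in m.
Only numpy, scipy, OpenCV 4.12 (cv2) and the standard library are available. Lean on these libraries where they do the work, as an engineer would, in place of code of your own. Each camera call takes 0.05 s, during which the arm holds its last target. There are 200 camera calls.

TASK

Push the standing green housing high on its open front so that it topples onto its plain back on the rubber mat, with the opening and its two screws facing up. Then take the steel cover plate by its rib, yellow-striped end towards the housing's brass plug, and lower its two keyholes over the screw heads, which may stand a little to either side of the centre line: feel for them with a light touch and never force the plate. Slide it towards the foot until both screws are home in the narrow slot ends, let go, and leave the other things on the bench where they are.

Things in the scene. Friction and masses are not known exactly. Their poses are not given: they have to be found in the camera images.
- housing: Green cast block 92 deep (x) x 110 wide (y; side bosses 5 more) x 190 mm high (z), 0.6-0.9 kg, too wide to grasp, standing on the mat. Origin: centre of its foot's underside; z to the top end (brass plug 28 wide, 9 high), x from the open front to the plain flat back. Pushed on the front near the top it topples onto its back (balance at 26 degrees of lean); pushed low it slides.
- mount_top (a point): Point on the centre line of the housing's front (-x) face, 150 mm from the foot. Level with it a screw stands out of a dark cross slot, anywhere from 7 mm left to 7 mm right of this point (along the housing's y): no reading tells where, so see or feel for it. Shank 5 mm; flat head 14 mm across, 5 mm thick, its top 12.5 mm and its underside 7.5 mm off the face.
- mount_foot (a point): The same point 40 mm from the foot, for the second, equal screw. The two screws are joined by a bar inside and always sit equally far to the same side; they are held stiffly (about 15 N). Between them the face, with a bright rim, has a 66 x 60 mm opening with a brass gear inside.
- back_centre (a point): Centre of the housing's plain back face.
- cover_plate: Steel plate 170 (x) x 80 (y) x 5 mm, 0.18 kg, lying flat. Origin: centre of its underside, z up. A black grip rib stands across it at x = -8 mm, 12 mm thick (x), 50 mm long (y), top 34.5 mm above the underside: grasp it with fingers closing along x (screw heads come within 34 mm of its faces). Two keyholes on the centre line. A yellow stripe marks the +x end, to which the narrow slots point.
- slot_top (a point): Point on the plate's underside at x = +55 mm, where the screw nearer the housing's top end sits when locked: narrow end of a keyhole. Its round (octagonal) hole, 18 mm across, is centred 16 mm towards -x from here (x = +39 mm); the slot between is 9.5 mm wide and ends 3.3 mm beyond this point.
- slot_foot (a point): The same point of the other, equal keyhole, at x = -55 mm (round hole at x = -71 mm), for the screw nearer the foot.
- mat: Black rubber mat fixed to the bench, 340 (x) x 380 (y) x 5 mm. Origin: centre of the underside.
- jam_jar: Lidded glass jar, 64 mm across, 97 mm high, a bystander. Origin: centre of its underside.
- chisel: Wood chisel, 215 mm long, a bystander. Origin: centre of its underside.
- tape_measure: Pocket tape measure, 62 x 81 x 33 mm, a bystander. Origin: centre of its underside.
- safety_glasses: Clear safety glasses, 174 x 141 x 45 mm, a bystander. Origin: centre of its underside.

How it is judged:
By the outcome, as a careful person would: the job done as asked, in the order asked, and still so for the second after the job is handed in, with the robot touching nothing.
It also fails if it takes over 72 s, if anything falls off the work surface, if the arm or the gripper's body presses on something with over 40 N, if the wrist force passes 120 N, or if a joint passes its speed limit or range.

## Working session

There is one attempt and no reset: what is moved stays moved. The work goes in short steps, Python scripts to look and compute and a tool call to move; the robot and the scene stay as the last step left them, time stands still between calls to the robot, and variables do not carry over. Pictures are saved under pics/ and viewed, about 8 in all and at most 12, crops included, and the job is handed in when it is done.

Besides the shell and the picture viewer there is one more tool, called after "Request:" as a command line: name --argument value ..., lists and objects as JSON in quotes. step_arm: Moves the arm, as the interface text tells. Its arguments: {"type":"object","properties":{"steps":{"type":"array"}},"required":["steps"]}

```bash
mkdir -p pics; ls; cat > h.py <<'E'
from bench import *
import numpy as np, cv2
from scipy.spatial.transform import Rotation as R
def cam(n):
    m=camera_model(n); o=np.array(m["orientation"]); 
    Rm=o if o.shape==(3,3) else R.from_euler('xyz',o).as_matrix()
    return np.array(m["intrinsics"]),m["k1"],np.array(m["origin"]),Rm
def pts(n,dep,mask=None):
    K,k1,t,Rm=cam(n)
    if mask is None: mask=np.ones(dep.shape,bool)
    v,u=np.nonzero(mask&(dep>0)); d=dep[v,u]
    p=np.stack([(u-K[0,2])/K[0,0],(v-K[1,2])/K[1,1]],1); q=p.copy()
    for _ in range(8): q=p/(1+k1*(q**2).sum(1))[:,None]
    return np.c_[q*d[:,None],d]@Rm.T+t,u,v
def proj(n,P):
    K,k1,t,Rm=cam(n); c=(np.atleast_2d(P)-t)@Rm; q=c[:,:2]/c[:,2:]; q=q*(1+k1*(q**2).sum(1))[:,None]
    return q*[K[0,0],K[1,1]]+[K[0,2],K[1,2]]
def save(name,img,s=1): cv2.imwrite('pics/'+name,cv2.resize(img[:,:,::-1],None,fx=s,fy=s,interpolation=cv2.INTER_CUBIC))
E
python3 - <<'E'
from h import *
s=get_obs(); print(s)
ims=[]
for n in("scene","top"):
    im,d=snapshot(n); ims.append(im); np.savez('/tmp/'+n,im=im,d=d); print(n,cam(n))
    for q in("housing","cover_plate","mat","jam_jar","chisel","tape_measure","safety_glasses"):
        for r in silhouettes(n,q)[:1]:
            P,u,v=pts(n,d,r["pixels"]); 
            c,(w,h),a=cv2.minAreaRect(P[:,:2].astype(np.float32)*1000)
            print(q,round(r["confidence"],2),r["rect"],"med",np.median(P,0).round(3),"lo",np.percentile(P,2,0).round(3),"hi",np.percentile(P,98,0).round(3),"rect",np.round(c),round(w),round(h),round(a,1))
save('a.png',cv2.resize(np.vstack(ims),None,fx=.75,fy=.75))
E
```

```text
pics
{'time': 0.0, 'joint_positions': array([ 1.12488535e+00,  8.79935480e-02,  1.37223285e+00, -2.67515772e-05,
        1.68358706e+00, -1.03076578e-01]), 'qvel': array([-8.44333246e-04,  1.03390264e-04,  3.61569223e-04,  4.78711751e-05,
        2.93565641e-04, -1.28996733e-03]), 'joint_torque': array([-1.67972316e-04, -3.40163612e+01, -3.02439201e+01,  7.20298709e-02,
        3.25931946e-02, -1.57507898e-04]), 'tool_pos': array([0.18466168, 0.51752002, 0.21229395]), 'ee_rot': array([-3.13938091e+00, -2.02059659e-04,  2.79875505e+00]), 'wrist_force': array([-0.18628139,  0.35937649,  0.214136  ]), 'wrist_torque': array([ 0.00722075, -0.02160119,  0.03185166]), 'width': 0.09402957656832907}
scene (array([[456.8887636 ,   0.        , 312.10486483],
       [  0.        , 456.8887636 , 199.2929791 ],
       [  0.        ,   0.        ,   1.        ]]), -0.0075512048962561975, array([-0.31191894, -0.92998934,  1.03474971]), array([[ 0.66096776, -0.49019783,  0.5681793 ],
       [-0.75009553, -0.40951771,  0.51928022],
       [-0.02187055, -0.76941623, -0.6383732 ]]))
housing 0.62 [259.3,
[... 1314 characters left out ...]
8 -0.009  0.177] lo [ 0.452 -0.07   0.011] hi [0.564 0.05  0.203] rect [572. -26.] 138 238 73.2
cover_plate 0.68 [343.1, 165.2, 385.4, 201.4] med [ 0.501 -0.4    0.009] lo [ 0.429 -0.453 -0.   ] hi [ 0.59  -0.352  0.038] rect [ 512. -402.] 177 86 15.5
mat 0.67 [201.0, 154.9, 323.8, 258.6] med [0.611 0.04  0.005] lo [ 0.445 -0.189 -0.003] hi [0.775 0.181 0.014] rect [601.  -5.] 386 386 0.2
chisel 0.81 [330.7, 141.4, 373.4, 164.0] med [ 0.667 -0.422  0.019] lo [ 0.65  -0.531 -0.004] hi [ 0.697 -0.327  0.036] rect [ 675. -434.] 49 224 2.4
safety_glasses 0.69 [307.2, 213.5, 345.1, 259.4] med [ 0.389 -0.123  0.028] lo [ 0.275 -0.252  0.001] hi [ 0.422 -0.108  0.042] rect [ 348. -186.] 142 143 5.9
```

View pics/a.png

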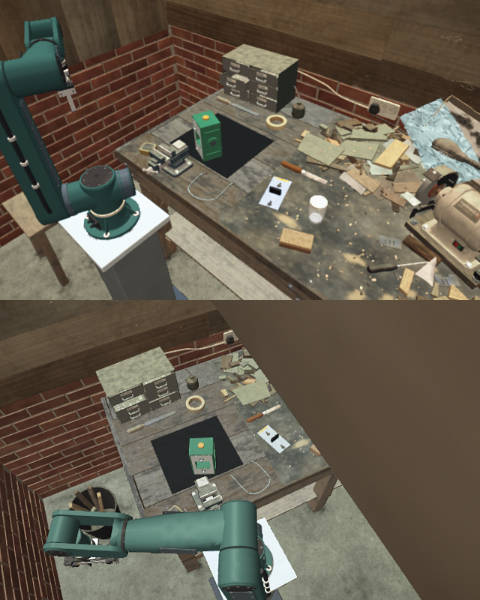

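```bash
python3 - <<'E'
from h import *
o=[]
for n,(x,y) in(("scene",(170,120)),("top",(215,140))):
    z=np.load(f'/tmp/{n}.npz'); im,d=z['im'],z['d']; P,u,v=pts(n,d)
    hs=(P[:,0]>.42)&(P[:,0]<.6)&(P[:,1]>-.11)&(P[:,1]<.09)
    T=P[hs&(P[:,2]>.186)&(P[:,2]<.203)]
    print(n,'top rect',cv2.minAreaRect(T[:,:2].astype(np.float32)*1000),np.median(T[:,2]),len(T))
    F=P[hs&(P[:,2]>.03)&(P[:,2]<.17)&(P[:,0]<.49)]
    if len(F)>20: print('front',np.polyfit(F[:,1],F[:,0],1),len(F))
    pl=(P[:,0]>.4)&(P[:,0]<.62)&(P[:,1]>-.48)&(P[:,1]<-.33)
    rib=P[pl&(P[:,2]>.022)&(P[:,2]<.045)]; print('rib',cv2.minAreaRect(rib[:,:2].astype(np.float32)*1000),len(rib))
    g=pl&(im[v,u].min(1)>150)
    print('plate',cv2.minAreaRect(P[g][:,:2].astype(np.float32)*1000),g.sum(),np.median(P[g][:,2]))
    yl=pl&(im[v,u][:,0].astype(int)-im[v,u][:,2]>70)&(im[v,u][:,1]>110); print('yellow',P[yl].mean(0),yl.sum())
    o.append(cv2.resize(im[y:y+110,x:x+160],None,fx=2.5,fy=2.5,interpolation=cv2.INTER_CUBIC))
    x,y=((320,220),(320,140))[n=="top"]
    o.append(cv2.resize(im[y:y+110,x:x+160],None,fx=2.5,fy=2.5,interpolation=cv2.INTER_CUBIC))
save('b.png',np.vstack([np.hstack(o[:2]),np.hstack(o[2:])]))
E
```

```text
scene top rect ((512.9534301757812, -15.269210815429688), (120.39241027832031, 92.42095184326172), 65.76708221435547) 0.19482602311511443 577
front [0.06624408 0.47234388] 681
rib ((499.3128356933594, -405.97967529296875), (16.60476303100586, 50.557640075683594), 18.13973045349121) 97
plate ((503.5521545410156, -404.7263488769531), (205.8816375732422, 149.77589416503906), 0.2691343128681183) 1321 0.00523148837282017
yellow [ 0.58320095 -0.38043124  0.00686897] 32
top top rect ((513.7208862304688, -14.131576538085938), (110.65756225585938, 96.15634155273438), 66.39508819580078) 0.19566302298526417 742
front [0.28065243 0.47289494] 535
rib ((498.9342041015625, -403.51708984375), (14.817009925842285, 47.81253433227539), 17.674945831298828) 49
plate ((508.63031005859375, -402.59075927734375), (173.62954711914062, 86.19715881347656), 16.084346771240234) 633 0.008061300114038827
yellow [ 0.58192461 -0.38296506  0.00805612] 21
```

View pics/b.png

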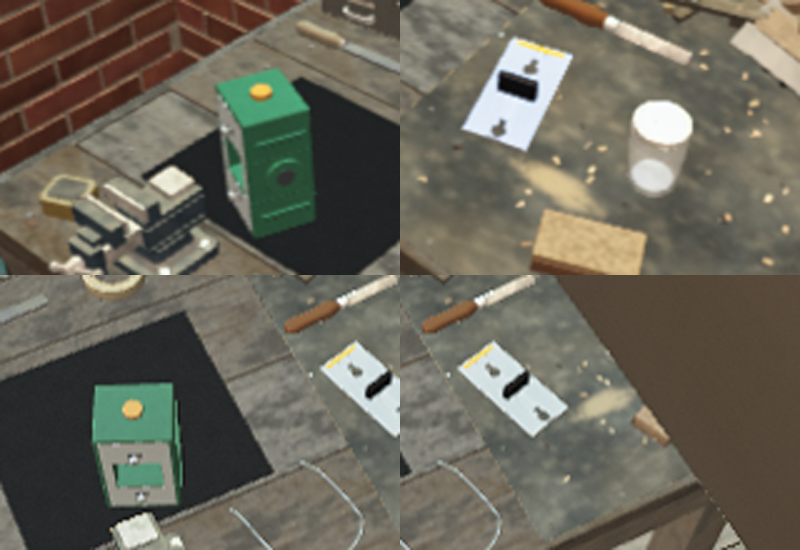

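```bash
cat >> h.py <<'E'
def go(p,rpy,s=None):
    s=s or get_obs(); R0=R.from_euler('xyz',s["ee_rot"]); 
    d=R0.inv().apply(np.array(p)-s["tool_pos"]); a=(R0.inv()*R.from_euler('xyz',rpy)).as_rotvec()
    print('to',p,'t',d.round(4),'a',a.round(4),'rows',round(max(np.linalg.norm(d)/.05,np.linalg.norm(a)/.15),1))
E
python3 - <<'E'
from h import *
for n in("scene","top"):
    P,u,v=pts(n,np.load(f'/tmp/{n}.npz')['d'])
    m=(P[:,0]>.25)&(P[:,0]<.43)&(P[:,1]>0)&(P[:,1]<.3)&(P[:,2]<.2)&(P[:,2]>.02); Q=P[m]
    print(n,np.percentile(Q,[0,1,99,100],axis=0).round(3))
go([.415,.029,.212],[np.pi,0,2.722]); go([.415,.029,.18],[np.pi,0,2.722])
E
```

```text
scene [[0.25  0.    0.02 ]
 [0.252 0.001 0.021]
 [0.413 0.233 0.126]
 [0.421 0.246 0.129]]
top [[0.25  0.    0.02 ]
 [0.254 0.002 0.021]
 [0.412 0.215 0.129]
 [0.416 0.229 0.132]]
to [0.415, 0.029, 0.212] t [-0.3811 -0.3832  0.0015] a [0.0001 0.     0.0768] rows 10.8
to [0.415, 0.029, 0.18] t [-0.3811 -0.3832  0.0335] a [0.0001 0.     0.0768] rows 10.8
```

Request:
step_arm --steps '[{"jaw": 0.65,"tx": -0.033,"ty": -0.033,"tz": 0,"az": 0.01},{"jaw": 0.65,"tx": -0.067,"ty": -0.067,"tz": 0,"az": 0.02},{"jaw": 0.65,"tx": -0.1,"ty": -0.1,"tz": 0,"az": 0.03},{"jaw": 0.65,"tx": -0.133,"ty": -0.133,"tz": 0,"az": 0.04},{"jaw": 0.65,"tx": -0.167,"ty": -0.167,"tz": 0,"az": 0.05},{"jaw": 0.65,"tx": -0.2,"ty": -0.2,"tz": 0,"az": 0.06},{"jaw": 0.65,"tx": -0.233,"ty": -0.233,"tz": 0,"az": 0.07},{"jaw": 0.65,"tx": -0.266,"ty": -0.266,"tz": 0,"az": 0.077}]'

```text
invalid input
```

```bash
python3 - <<'E'
from h import *
go([.415,.029,.178],[np.pi,0,2.722])
E
```

```text
to [0.415, 0.029, 0.178] t [-0.3811 -0.3832  0.0355] a [0.0001 0.     0.0768] rows 10.8
```

Request:
step_arm --steps '[{"jaw": 0.65,"tx": -0.033,"ty": -0.033,"tz": 0.0,"ax": 0.0,"ay": 0.0,"az": 0.01},{"jaw": 0.65,"tx": -0.067,"ty": -0.067,"tz": 0.0,"ax": 0.0,"ay": 0.0,"az": 0.02},{"jaw": 0.65,"tx": -0.1,"ty": -0.1,"tz": 0.0,"ax": 0.0,"ay": 0.0,"az": 0.03},{"jaw": 0.65,"tx": -0.133,"ty": -0.133,"tz": 0.0,"ax": 0.0,"ay": 0.0,"az": 0.04},{"jaw": 0.65,"tx": -0.167,"ty": -0.167,"tz": 0.0,"ax": 0.0,"ay": 0.0,"az": 0.05},{"jaw": 0.65,"tx": -0.2,"ty": -0.2,"tz": 0.0,"ax": 0.0,"ay": 0.0,"az": 0.06},{"jaw": 0.65,"tx": -0.233,"ty": -0.233,"tz": 0.0,"ax": 0.0,"ay": 0.0,"az": 0.07},{"jaw": 0.65,"tx": -0.266,"ty": -0.266,"tz": 0.0,"ax": 0.0,"ay": 0.0,"az": 0.077}]'

```text
time: 1.6
tool_pos: [0.3464, 0.1764, 0.2139]
ee_rot: [3.14, 0.001, 2.722]
wrist_force: [0.7, 0.2, -0.4]
width: 0.0612
```

```bash
python3 - <<'E'
from h import *
go([.415,.029,.178],[np.pi,0,2.722])
E
```

```text
to [0.415, 0.029, 0.178] t [-0.1227 -0.1067  0.0359] a [ 0.0011  0.001  -0.0001] rows 3.3
```

Request:
step_arm --steps '[{"jaw": 0.65,"tx": -0.035,"ty": -0.03,"tz": 0.0,"ax": 0.0,"ay": 0.0,"az": 0.0},{"jaw": 0.65,"tx": -0.07,"ty": -0.06,"tz": 0.01,"ax": 0.0,"ay": 0.0,"az": 0.0},{"jaw": 0.65,"tx": -0.1,"ty": -0.09,"tz": 0.02,"ax": 0.0,"ay": 0.0,"az": 0.0},{"jaw": 0.65,"tx": -0.123,"ty": -0.107,"tz": 0.036,"ax": 0.0,"ay": 0.0,"az": 0.0},{"jaw": 0.65,"tx": -0.123,"ty": -0.107,"tz": 0.036,"ax": 0.0,"ay": 0.0,"az": 0.0}]'

```text
time: 2.1
tool_pos: [0.4149, 0.0259, 0.1756]
ee_rot: [-3.14, -0.002, 2.716]
wrist_force: [0.4, 0.5, 0.0]
width: 0.0612
```

```bash
python3 - <<'E'
from h import *
go([.513,-.015,.178],[np.pi,0,2.722])
E
```

```text
to [0.513, -0.015, 0.178] t [-0.1062  0.0032 -0.0027] a [-0.0011 -0.0024 -0.0055] rows 2.1
```

Request:
step_arm --steps '[{"jaw": 0.65,"tx": -0.025,"ty": 0.003,"tz": 0.0,"ax": 0.0,"ay": 0.0,"az": 0.0},{"jaw": 0.65,"tx": -0.04,"ty": 0.003,"tz": 0.0,"ax": 0.0,"ay": 0.0,"az": 0.0},{"jaw": 0.65,"tx": -0.047,"ty": 0.003,"tz": 0.0,"ax": 0.0,"ay": 0.0,"az": 0.0},{"jaw": 0.65,"tx": -0.052,"ty": 0.003,"tz": 0.0,"ax": 0.0,"ay": 0.0,"az": 0.0},{"jaw": 0.65,"tx": -0.057,"ty": 0.003,"tz": 0.0,"ax": 0.0,"ay": 0.0,"az": 0.0},{"jaw": 0.65,"tx": -0.064,"ty": 0.003,"tz": 0.0,"ax": 0.0,"ay": 0.0,"az": 0.0},{"jaw": 0.65,"tx": -0.071,"ty": 0.003,"tz": 0.0,"ax": 0.0,"ay": 0.0,"az": 0.0}]'

```text
time: 2.8
tool_pos: [0.481, -0.0003, 0.1759]
ee_rot: [-3.141, -0.002, 2.717]
wrist_force: [-1.9, 1.4, 2.2]
width: 0.0609
```

```bash
python3 - <<'E'
from h import *
im,d=snapshot("scene"); P,u,v=pts("scene",d)
m=(P[:,0]>.42)&(P[:,0]<.75)&(P[:,1]>-.15)&(P[:,1]<.09)&(P[:,2]>.01); g=im[v,u].astype(int); m&=(g[:,1]-g[:,0]>30)
Q=P[m]; a=np.array([.914,-.407]); t=(Q[:,:2]-[.513,-.015])@a
for z in(.03,.08,.13,.18): k=abs(Q[:,2]-z)<.01; print(z,np.percentile(t[k],[2,98]).round(3))
print(Q[:,2].max(),get_obs()["wrist_force"])
save('c.png',im[110:270,120:360],3)
E
```

```text
0.03 [-0.04   0.041]
0.08 [-0.036  0.048]
0.13 [-0.028  0.057]
0.18 [-0.022  0.062]
0.5630365209727186 [-0.07447988  0.43221392  0.21700541]
```

View pics/c.png

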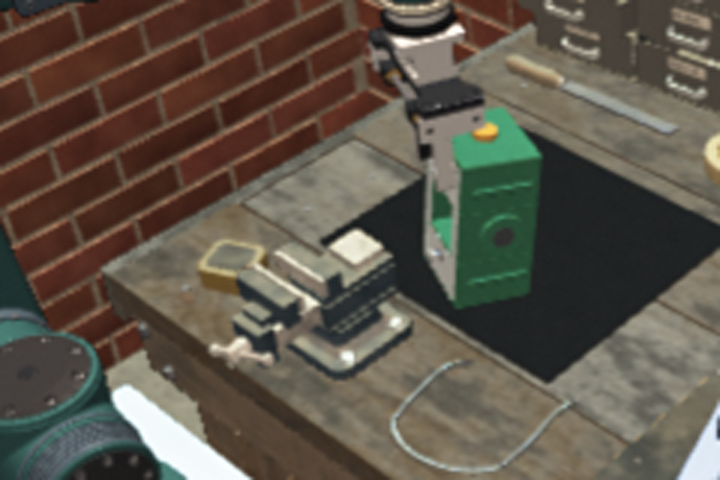

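The picture shows the housing (about (490,210) in the crop) leaning back on its rear foot edge, with the fingers on its upper front. I'll carry on pushing.

Request:
step_arm --steps '[{"jaw": 0.65,"tx": -0.009,"ty": 0.0,"tz": 0.0,"ax": 0.0,"ay": 0.0,"az": 0.0},{"jaw": 0.65,"tx": -0.018,"ty": 0.0,"tz": 0.0,"ax": 0.0,"ay": 0.0,"az": 0.0},{"jaw": 0.65,"tx": -0.027,"ty": 0.0,"tz": 0.0,"ax": 0.0,"ay": 0.0,"az": 0.0},{"jaw": 0.65,"tx": -0.036,"ty": 0.0,"tz": 0.0,"ax": 0.0,"ay": 0.0,"az": 0.0},{"jaw": 0.65,"tx": -0.044,"ty": 0.0,"tz": 0.0,"ax": 0.0,"ay": 0.0,"az": 0.0},{"jaw": 0.65,"tx": -0.051,"ty": 0.0,"tz": 0.0,"ax": 0.0,"ay": 0.0,"az": 0.0},{"jaw": 0.65,"tx": -0.058,"ty": 0.0,"tz": 0.0,"ax": 0.0,"ay": 0.0,"az": 0.0},{"jaw": 0.65,"tx": -0.065,"ty": 0.0,"tz": 0.0,"ax": 0.0,"ay": 0.0,"az": 0.0}]'

```text
time: 3.65
tool_pos: [0.5419, -0.0282, 0.1754]
ee_rot: [-3.14, -0.001, 2.716]
wrist_force: [0.6, -0.8, 0.3]
width: 0.0609
```

```bash
python3 - <<'E'
from h import *
im,d=snapshot("scene"); P,u,v=pts("scene",d)
m=(P[:,0]>.42)&(P[:,0]<.78)&(P[:,1]>-.2)&(P[:,1]<.09)&(P[:,2]>.01)&(P[:,2]<.23); g=im[v,u].astype(int); m&=(g[:,1]-g[:,0]>30)
Q=P[m]; a=np.array([.914,-.407]); t=(Q[:,:2]-[.513,-.015])@a
for z in(.03,.08,.13,.18): k=abs(Q[:,2]-z)<.01; print(z,k.sum(),np.percentile(t[k],[2,98]).round(3) if k.any() else'')
print(Q[:,2].max(),get_obs()["wrist_force"])
E
```

```text
0.03 43 [0.023 0.062]
0.08 161 [-0.017  0.103]
0.13 183 [0.035 0.152]
0.18 123 [0.076 0.147]
0.20750568252750712 [ 0.67623038 -0.04466229 -0.15779457]
```

Request:
step_arm --steps '[{"jaw": 0.65,"tx": 0.02,"ty": 0.0,"tz": -0.02,"ax": 0.0,"ay": 0.0,"az": 0.0},{"jaw": 0.65,"tx": 0.03,"ty": 0.0,"tz": -0.05,"ax": 0.0,"ay": 0.0,"az": 0.0},{"jaw": 0.65,"tx": 0.03,"ty": 0.0,"tz": -0.08,"ax": 0.0,"ay": 0.0,"az": 0.0},{"jaw": 0.65,"tx": 0.03,"ty": 0.0,"tz": -0.08,"ax": 0.0,"ay": 0.0,"az": 0.0},{"jaw": 0.65,"tx": 0.03,"ty": 0.0,"tz": -0.08,"ax": 0.0,"ay": 0.0,"az": 0.0}]'

```text
time: 4.2
tool_pos: [0.5157, -0.0162, 0.2559]
ee_rot: [-3.141, 0.002, 2.716]
wrist_force: [-0.4, 0.8, -0.4]
width: 0.0615
```

```bash
python3 - <<'E'
from h import *
go([.499,-.405,.16],[np.pi,0,np.deg2rad(107)])
for n in("scene","top"):
    im,d=snapshot(n); P,u,v=pts(n,d); np.savez('/tmp/2'+n,im=im,d=d)
    m=(P[:,0]>.42)&(P[:,0]<.85)&(P[:,1]>-.25)&(P[:,1]<.09)&(P[:,2]>.085)&(P[:,2]<.106)
    print(n,cv2.minAreaRect(P[m][:,:2].astype(np.float32)*1000),m.sum(),np.median(P[m][:,2]))
E
```

```text
to [0.499, -0.405, 0.16] t [-0.1451 -0.3609  0.0964] a [1.000e-04 2.100e-03 8.486e-01] rows 8.0
scene ((643.0053100585938, -74.18254089355469), (117.7107162475586, 191.0531005859375), 66.2568588256836) 1002 0.09664735845974598
top ((596.95751953125, 5.505731582641602), (9.886665344238281, 45.471588134765625), 77.4628677368164) 26 0.09569449806737207
```

Request:
step_arm --steps '[{"jaw": 0.6,"tx": -0.018,"ty": -0.045,"tz": 0.0,"ax": 0.0,"ay": 0.0,"az": 0.105},{"jaw": 0.6,"tx": -0.036,"ty": -0.09,"tz": 0.0,"ax": 0.0,"ay": 0.0,"az": 0.21},{"jaw": 0.6,"tx": -0.054,"ty": -0.135,"tz": 0.0,"ax": 0.0,"ay": 0.0,"az": 0.32},{"jaw": 0.6,"tx": -0.072,"ty": -0.18,"tz": 0.01,"ax": 0.0,"ay": 0.0,"az": 0.43},{"jaw": 0.6,"tx": -0.09,"ty": -0.225,"tz": 0.03,"ax": 0.0,"ay": 0.0,"az": 0.54},{"jaw": 0.6,"tx": -0.108,"ty": -0.27,"tz": 0.05,"ax": 0.0,"ay": 0.0,"az": 0.65},{"jaw": 0.6,"tx": -0.126,"ty": -0.315,"tz": 0.07,"ax": 0.0,"ay": 0.0,"az": 0.76},{"jaw": 0.6,"tx": -0.145,"ty": -0.361,"tz": 0.09,"ax": 0.0,"ay": 0.0,"az": 0.86}]'

```text
time: 5.1
tool_pos: [0.4967, -0.396, 0.1649]
ee_rot: [-3.137, -0.003, 1.851]
wrist_force: [1.2, 0.3, 0.7]
width: 0.056
```

```bash
python3 - <<'E'
from h import *
go([.499,-.405,.0175],[np.pi,0,np.deg2rad(106.3)])
o=[]
im2,d2=snapshot("top"); imS,dS=snapshot("scene")
for n,im,d,x,y in(("scene",imS,dS,200,130),("top",im2,d2,200,120)):
    P,u,v=pts(n,d); np.savez('/tmp/3'+n,im=im,d=d)
    m=(P[:,0]>.42)&(P[:,0]<.85)&(P[:,1]>-.25)&(P[:,1]<.09)&(P[:,2]>.085)&(P[:,2]<.103)
    print(n,cv2.minAreaRect(P[m][:,:2].astype(np.float32)*1000),m.sum(),np.median(P[m][:,2]))
    o.append(cv2.resize(im[y:y+130,x:x+130],None,fx=3,fy=3,interpolation=cv2.INTER_CUBIC))
j=silhouettes("scene","jam_jar")
for r in j[:1]:
    P,_,_=pts("scene",dS,r["pixels"]); print('jar',r["rect"],np.percentile(P,[5,50,95],axis=0).round(3))
save('d.png',np.hstack(o))
E
```

```text
to [0.499, -0.405, 0.0175] t [-0.0098  0.0004  0.1474] a [-0.0048 -0.0034 -0.0039] rows 3.0
scene ((643.462158203125, -76.43984985351562), (118.73677062988281, 191.82052612304688), 66.24858856201172) 1000 0.09671315663236052
top ((641.14697265625, -71.17488098144531), (112.31791687011719, 192.79478454589844), 64.7278060913086) 721 0.09668188682724987
jar [413.9, 262.3, 434.4, 300.9] [[ 0.467 -0.624  0.003]
 [ 0.481 -0.601  0.079]
 [ 0.543 -0.566  0.101]]
```

View pics/d.png

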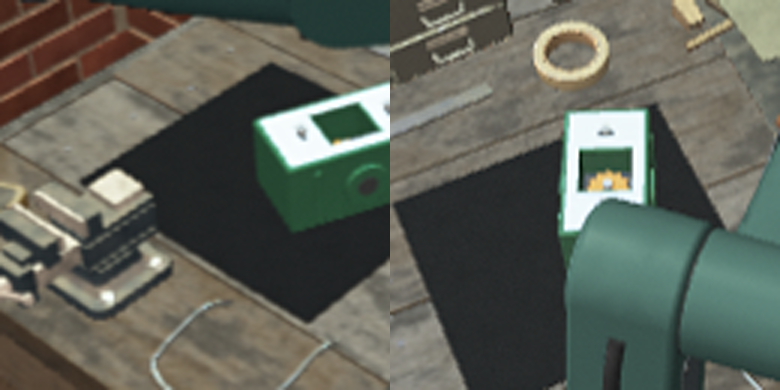

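Housing lies on its back with the opening up, at left crop (320,160) and right crop (605,180). Next: grasp the plate and make a rectified view of the face to find the screws.

Request:
step_arm --steps '[{"jaw": 0.6,"tx": -0.009,"ty": 0.0,"tz": 0.04,"ax": -0.004,"ay": -0.003,"az": -0.004},{"jaw": 0.6,"tx": -0.009,"ty": 0.0,"tz": 0.085,"ax": -0.004,"ay": -0.003,"az": -0.004},{"jaw": 0.6,"tx": -0.009,"ty": 0.0,"tz": 0.125,"ax": -0.004,"ay": -0.003,"az": -0.004},{"jaw": 0.6,"tx": -0.009,"ty": 0.0,"tz": 0.14,"ax": -0.004,"ay": -0.003,"az": -0.004},{"jaw": 0.6,"tx": -0.009,"ty": 0.0,"tz": 0.146,"ax": -0.004,"ay": -0.003,"az": -0.004},{"jaw": 0.6,"tx": -0.009,"ty": 0.0,"tz": 0.146,"ax": -0.004,"ay": -0.003,"az": -0.004}]'

```text
time: 5.85
tool_pos: [0.4974, -0.4034, 0.0176]
ee_rot: [-3.139, -0.004, 1.858]
wrist_force: [0.9, 0.2, 0.2]
width: 0.0564
```

```bash
cat >> h.py <<'E'
def rect(n,im,c,yaw,z,sx=.11,sy=.065,k=3000):
    # rows: housing y (left=+), cols: along housing foot->top
    X,Y=np.meshgrid(np.arange(-sx,sx,1/k),np.arange(sy,-sy,-1/k)); a=np.deg2rad(yaw)
    W=np.stack([c[0]+X*np.cos(a)-Y*np.sin(a),c[1]+X*np.sin(a)+Y*np.cos(a),np.full(X.shape,z)],-1).reshape(-1,3)
    q=proj(n,W).reshape(*X.shape,2).astype(np.float32); return cv2.remap(im,q[...,0],q[...,1],cv2.INTER_CUBIC)
E
python3 - <<'E'
from h import *
s=get_obs(); print(s["tool_pos"],s["wrist_force"])
c=(.6425,-.074); yaw=-24
o=[]
for f,n in(("2scene","scene"),("3top","top")):
    z=np.load(f'/tmp/{f}.npz'); 
    P,u,v=pts(n,z['d']); a=np.deg2rad(yaw); e=np.array([np.cos(a),np.sin(a)]); nn=np.array([-e[1],e[0]])
    X=(P[:,:2]-c)@e; Y=(P[:,:2]-c)@nn
    for x0 in(.055,-.055):
        m=(abs(X-x0)<.018)&(abs(Y)<.025)&(P[:,2]>.102)&(P[:,2]<.118); print(n,x0,m.sum(),X[m].mean().round(4),Y[m].mean().round(4),P[m][:,2].mean())
    # face outline
    m=(P[:,2]>.085)&(P[:,2]<.103)&(abs(X)<.13)&(abs(Y)<.09); print('outline X',np.percentile(X[m],[1,99]).round(4),'Y',np.percentile(Y[m],[1,99]).round(4))
    o.append(rect(n,z['im'],c,yaw,.097))
im=np.vstack(o); 
for x in range(0,im.shape[1],60): im[::8,x]=(255,0,0)
for r in(195,585): im[r,::8]=(255,0,0)
save('e.png',im[:,:,:],.75)
E
```

```text
[ 0.49744697 -0.40341247  0.0176027 ] [0.87856813 0.17691986 0.2492241 ]
scene 0.055 12 0.0575 -0.0007 0.10885759053913556
scene -0.055 13 -0.0528 -0.0006 0.10965749810924472
outline X [-0.0934  0.0938] Y [-0.0567  0.0547]
top 0.055 13 0.0517 -0.004 0.10820651718262587
top -0.055 7 -0.0534 0.0058 0.10766971609177999
outline X [-0.0926  0.0908] Y [-0.0527  0.0561]
```

View pics/e.png

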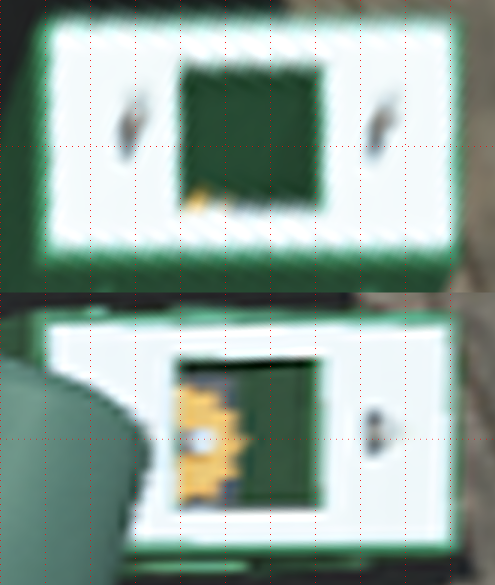

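Request:
step_arm --steps '[{"jaw": 0.0,"tx": 0.0,"ty": 0.0,"tz": 0.0,"ax": 0.0,"ay": 0.0,"az": 0.0},{"jaw": 0.0,"tx": 0.0,"ty": 0.0,"tz": 0.0,"ax": 0.0,"ay": 0.0,"az": 0.0},{"jaw": 0.0,"tx": 0.0,"ty": 0.0,"tz": 0.0,"ax": 0.0,"ay": 0.0,"az": 0.0},{"jaw": 0.0,"tx": 0.0,"ty": 0.0,"tz": 0.0,"ax": 0.0,"ay": 0.0,"az": 0.0},{"jaw": 0.0,"tx": 0.0,"ty": 0.0,"tz": 0.0,"ax": 0.0,"ay": 0.0,"az": 0.0},{"jaw": 0.0,"tx": 0.0,"ty": 0.0,"tz": 0.0,"ax": 0.0,"ay": 0.0,"az": 0.0}]'

```text
time: 6.45
tool_pos: [0.4978, -0.4034, 0.0178]
ee_rot: [-3.14, -0.004, 1.857]
wrist_force: [0.5, -0.7, 0.6]
width: 0.0117
```

```bash
python3 - <<'E'
from h import *
go([.5,-.4,.2],[np.pi,0,np.deg2rad(106)])
c=(.6452,-.0716); yaw=-24
o=[]
for f,n in(("2scene","scene"),("3top","top")):
    z=np.load(f'/tmp/{f}.npz'); im=z['im']
    for zz in (.097,.1095):
        r=rect(n,im,c,yaw,zz,.075,.045,2600).astype(float); o.append(np.clip((r-100)*255/155,0,255).astype(np.uint8))
h,w=o[0].shape[:2]
for r in o: r[h//2,::6]=(255,0,0); r[::6,w//2-143]=(255,0,0); r[::6,w//2+143]=(255,0,0)
save('f.png',np.vstack([np.hstack(o[:2]),np.hstack(o[2:])]))
P=pts("scene",np.load('/tmp/2scene.npz')['d'])
E
```

```text
to [0.5, -0.4, 0.2] t [ 0.0033  0.0027 -0.1822] a [-0.0019 -0.0035  0.0073] rows 3.6
```

View pics/f.png

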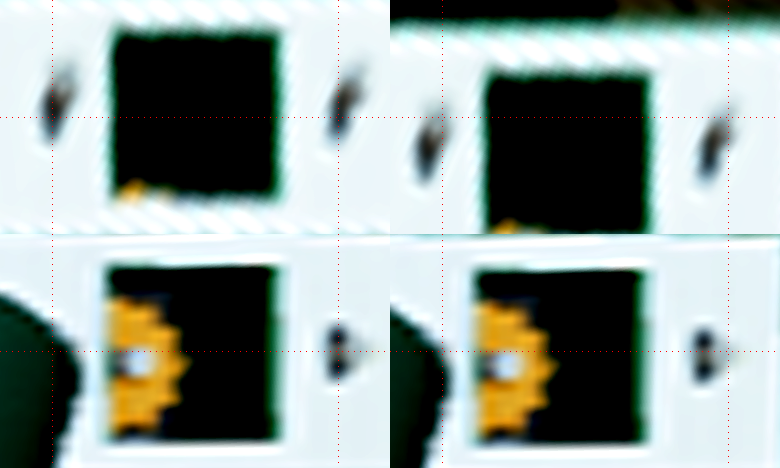

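Plate gripped (opening 11.7 mm). The rectified views put the opening's centre within 1 mm of my centre line, but the screw heads are white on white. I'll lift and look more finely.

Request:
step_arm --steps '[{"jaw": 0.0,"tx": 0.0,"ty": 0.0,"tz": -0.03,"ax": 0.0,"ay": 0.0,"az": 0.0},{"jaw": 0.0,"tx": 0.0,"ty": 0.0,"tz": -0.07,"ax": 0.0,"ay": 0.0,"az": 0.0},{"jaw": 0.0,"tx": 0.0,"ty": 0.0,"tz": -0.115,"ax": 0.0,"ay": 0.0,"az": 0.0},{"jaw": 0.0,"tx": 0.0,"ty": 0.0,"tz": -0.16,"ax": 0.0,"ay": 0.0,"az": 0.0},{"jaw": 0.0,"tx": 0.0,"ty": 0.0,"tz": -0.19,"ax": 0.0,"ay": 0.0,"az": 0.0},{"jaw": 0.0,"tx": 0.0,"ty": 0.0,"tz": -0.19,"ax": 0.0,"ay": 0.0,"az": 0.0}]'

```text
time: 7.05
tool_pos: [0.5001, -0.4057, 0.214]
ee_rot: [3.138, 0.006, 1.857]
wrist_force: [0.3, -0.4, -1.7]
width: 0.0117
```

```bash
python3 - <<'E'
from h import *
print(get_obs()["tool_pos"],get_obs()["wrist_force"])
c=np.array([.6452,-.0716]); yaw=-24; a=np.deg2rad(yaw); e=np.array([np.cos(a),np.sin(a)]); nn=np.array([-e[1],e[0]])
o=[]
for n in("scene","top"):
    S=[snapshot(n) for _ in range(6)]; im=np.mean([s[0] for s in S],0); d=np.median([s[1] for s in S],0); np.savez('/tmp/4'+n,im=im,d=d)
    P,u,v=pts(n,d); X=(P[:,:2]-c)@e; Y=(P[:,:2]-c)@nn
    m=(P[:,2]>.092)&(P[:,2]<.101)&(abs(X)<.09)&(abs(Y)<.05); print(n,'face z',np.median(P[m][:,2]))
    for x0 in(.055,-.055):
        m=(abs(X-x0)<.02)&(abs(Y)<.03)&(P[:,2]>.1)&(P[:,2]<.12)
        print(n,x0); print(np.c_[u[m],v[m],(X[m]*1e3).round(1),(Y[m]*1e3).round(1),(P[m][:,2]*1e3).round(1)].tolist() if m.sum()<30 else m.sum())
        m3=c+x0*e; q=proj(n,[*m3,.097])[0]; q2=proj(n,[*m3,.1095])[0]; x,y=np.round(q).astype(int); print('proj',q.round(1),q2.round(1))
        r=np.clip((im[y-14:y+14,x-14:x+14]-60)*255/195,0,255).astype(np.uint8); r=cv2.resize(r,(392,280),interpolation=cv2.INTER_NEAREST)
        for dy in(-7,0,7):
            for zz,col in((.097,(255,0,0)),(.1095,(0,0,255))):
                qq=proj(n,[*(m3+dy*1e-3*nn),zz])[0]; cv2.circle(r,(int((qq[0]-x+14.5)*14),int((qq[1]-y+14.5)*10)),2,col,-1)
        o.append(r)
save('g.png',np.vstack([np.hstack(o[:2]),np.hstack(o[2:])]))
E
```

```text
[ 0.50009168 -0.40573049  0.21403877] [ 0.34414497 -0.39082979 -1.66878675]
scene face z 0.09752146681935836
scene 0.055
[[328.0, 163.0, 53.5, 4.7, 110.2], [329.0, 163.0, 56.5, 2.9, 110.3], [330.0, 163.0, 60.0, 2.1, 109.8], [328.0, 164.0, 50.7, -0.9, 110.4], [329.0, 164.0, 53.4, -3.5, 111.1], [330.0, 164.0, 57.3, -3.5, 109.9], [331.0, 164.0, 60.6, -4.6, 109.6], [328.0, 165.0, 50.0, -2.5, 107.3], [329.0, 165.0, 52.9, -4.5, 107.7], [330.0, 165.0, 56.7, -4.7, 106.6], [331.0, 165.0, 59.8, -6.2, 106.5]]
proj [329.  166.7] [329.  163.7]
scene -0.055
[[300.0, 171.0, -53.2, 5.2, 109.8], [301.0, 171.0, -50.3, 3.2, 110.2], [299.0, 172.0, -58.6, 1.2, 109.9], [300.0, 172.0, -55.5, -0.2, 109.9], [301.0, 172.0, -51.8, -0.2, 108.6], [302.0, 172.0, -49.0, -2.3, 109.2], [299.0, 173.0, -60.3, -2.5, 108.7], [300.0, 173.0, -57.3, -4.1, 108.8], [301.0, 173.0, -54.4, -6.0, 109.1], [302.0, 173.0, -50.9, -6.7, 108.4], [300.0, 174.0, -58.5, -6.7, 106.7], [301.0, 174.0, -55.1, -7.5, 106.1], [300.0, 175.0, -57.7, -4.2, 100.5]]
proj [300.3 175. ] [300.1 172. ]
top face z 0.0973791280745877
top 0.055
[[270.0, 16
[... 177 characters left out ...]
0.6, -3.5, 108.4], [273.0, 163.0, 51.4, -7.2, 107.1], [270.0, 164.0, 49.4, 4.4, 104.0], [271.0, 164.0, 45.5, 0.1, 109.1], [272.0, 164.0, 47.4, -3.4, 106.4], [277.0, 165.0, 44.6, -22.1, 103.0], [274.0, 166.0, 41.8, -10.6, 100.9], [277.0, 166.0, 41.4, -22.0, 100.9]]
proj [271.4 163.9] [271.1 161.9]
top -0.055
[[272.0, 183.0, -36.0, -4.9, 101.8], [266.0, 185.0, -43.2, 17.2, 100.4], [270.0, 185.0, -48.8, 1.6, 108.0], [271.0, 185.0, -50.6, -2.3, 110.5], [264.0, 186.0, -47.8, 24.4, 100.9], [269.0, 186.0, -55.6, 4.8, 111.8], [265.0, 187.0, -52.0, 20.6, 100.4], [267.0, 187.0, -52.4, 13.2, 100.7], [263.0, 188.0, -56.8, 27.7, 101.4], [265.0, 188.0, -56.3, 20.5, 100.2]]
proj [270.7 188. ] [270.4 186.2]
```

View pics/g.png

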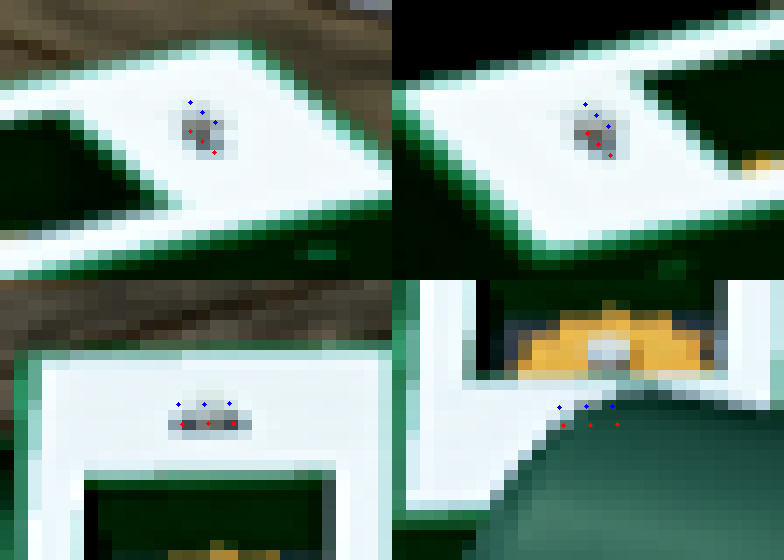

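The view shows the dark cross slots with heads: scene (329,164) and (300,172), top (271,163). Depth points put the heads about 1 mm to −y of my line. Carrying the plate over now.

```bash
python3 - <<'E'
from h import *
go([.653,-.074,.165],[np.pi,0,np.deg2rad(66)])
E
```

```text
to [0.653, -0.074, 0.165] t [0.2725 0.2418 0.0428] a [-0.0037 -0.0033  0.7055] rows 7.3
```

Request:
step_arm --steps '[{"jaw": 0.0,"tx": 0.036,"ty": 0.032,"tz": 0.0,"ax": 0.0,"ay": 0.0,"az": 0.09},{"jaw": 0.0,"tx": 0.072,"ty": 0.064,"tz": 0.0,"ax": 0.0,"ay": 0.0,"az": 0.18},{"jaw": 0.0,"tx": 0.108,"ty": 0.096,"tz": 0.0,"ax": 0.0,"ay": 0.0,"az": 0.28},{"jaw": 0.0,"tx": 0.144,"ty": 0.128,"tz": 0.0,"ax": 0.0,"ay": 0.0,"az": 0.38},{"jaw": 0.0,"tx": 0.18,"ty": 0.16,"tz": 0.0,"ax": 0.0,"ay": 0.0,"az": 0.48},{"jaw": 0.0,"tx": 0.216,"ty": 0.192,"tz": 0.01,"ax": -0.002,"ay": -0.002,"az": 0.57},{"jaw": 0.0,"tx": 0.25,"ty": 0.222,"tz": 0.025,"ax": -0.003,"ay": -0.003,"az": 0.65},{"jaw": 0.0,"tx": 0.272,"ty": 0.242,"tz": 0.043,"ax": -0.004,"ay": -0.003,"az": 0.705}]'

```text
time: 8.45
tool_pos: [0.6548, -0.071, 0.1655]
ee_rot: [3.139, -0.002, 1.153]
wrist_force: [0.4, -0.2, -1.7]
width: 0.0118
```

Request:
step_arm --steps '[{"jaw": 0.0,"tx": 0.0,"ty": 0.0,"tz": 0.0,"ax": 0.0,"ay": 0.0,"az": 0.0},{"jaw": 0.0,"tx": 0.0,"ty": 0.0,"tz": 0.0,"ax": 0.0,"ay": 0.0,"az": 0.0}]'

```text
time: 8.65
tool_pos: [0.6547, -0.0703, 0.1649]
ee_rot: [3.14, -0.001, 1.155]
wrist_force: [0.2, 0.2, -1.8]
width: 0.0118
```

```bash
cat > m.py <<'E'
from h import *
s=get_obs(); print(s["tool_pos"].round(4),s["ee_rot"].round(4),s["wrist_force"].round(1),s["wrist_torque"].round(2))
go([.653,-.074,.143],[np.pi,0,np.deg2rad(66)])
c=np.array([.6452,-.0716]); a=np.deg2rad(-24); e=np.array([np.cos(a),np.sin(a)]); nn=np.array([-e[1],e[0]])
print('TCP in housing X,Y mm',((s["tool_pos"][:2]-c)@e*1e3).round(1),((s["tool_pos"][:2]-c)@nn*1e3).round(1))
for n in("scene","top"):
    im,d=snapshot(n); np.savez('/tmp/5'+n,im=im,d=d); P,u,v=pts(n,d)
    zt=s["tool_pos"][2]-.0128
    X=(P[:,:2]-c)@e*1e3; Y=(P[:,:2]-c)@nn*1e3
    m=(abs(P[:,2]-zt)<.007)&(abs(X)<140)&(abs(Y)<80)
    if m.sum()>20: 
        r=cv2.minAreaRect(np.c_[X,Y][m].astype(np.float32)); print(n,m.sum(),np.median(P[m][:,2]),[np.round(q,1) for q in r],'X',np.percentile(X[m],[1,99]).round(1),'Y',np.percentile(Y[m],[1,99]).round(1))
E
python3 m.py; python3 - <<'E'
from h import *
z=np.load('/tmp/5scene.npz')['im']; save('i.png',z[120:220,250:400],5)
E
```

```text
[ 0.6547 -0.0703  0.1649] [ 3.1401e+00 -1.0000e-03  1.1549e+00] [ 0.2  0.2 -1.8] [-0.08  0.04  0.  ]
to [0.653, -0.074, 0.143] t [-0.0041 -0.0001  0.0219] a [ 0.0015 -0.001   0.003 ] rows 0.4
TCP in housing X,Y mm 8.1 5.0
scene 586 0.15424448624844495 [array([17.9,  2.4]), array([ 94.5, 172. ]), np.float64(89.1)] X [-66.9 101.2] Y [-40.9  43.5]
```

View pics/i.png

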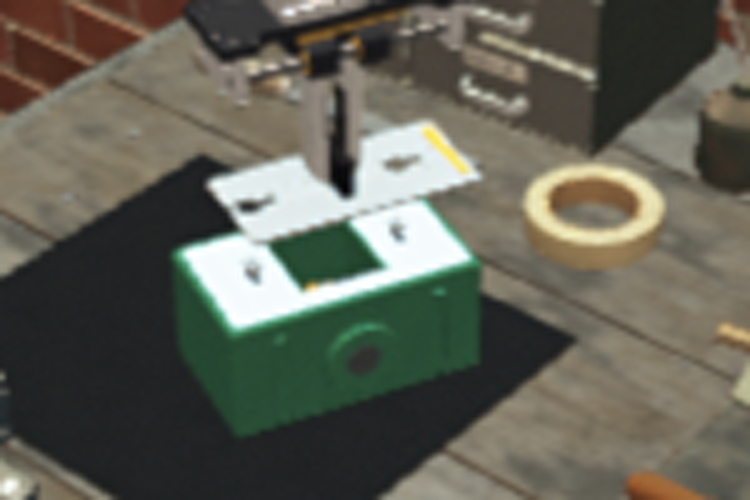

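The plate is level above the face, with its stripe at the plug end (crop (445,150)). Within the same camera, plate versus heads calls for about −3 mm y and −1 mm x.

Request:
step_arm --steps '[{"jaw": 0.0,"tx": -0.003,"ty": -0.001,"tz": 0.012,"ax": 0.0,"ay": 0.0,"az": 0.0},{"jaw": 0.0,"tx": -0.003,"ty": -0.001,"tz": 0.025,"ax": 0.0,"ay": 0.0,"az": 0.0},{"jaw": 0.0,"tx": -0.003,"ty": -0.001,"tz": 0.033,"ax": 0.0,"ay": 0.0,"az": 0.0},{"jaw": 0.0,"tx": -0.003,"ty": -0.001,"tz": 0.034,"ax": 0.0,"ay": 0.0,"az": 0.0},{"jaw": 0.0,"tx": -0.003,"ty": -0.001,"tz": 0.034,"ax": 0.0,"ay": 0.0,"az": 0.0}]'

```text
time: 9.25
tool_pos: [0.6525, -0.0749, 0.1317]
ee_rot: [3.139, -0.001, 1.151]
wrist_force: [0.0, 0.2, -1.7]
width: 0.0121
```

```bash
python3 m.py
```

```text
[ 0.6525 -0.0749  0.1317] [ 3.1387e+00 -1.3000e-03  1.1514e+00] [ 0.   0.2 -1.7] [-0.06  0.11  0.02]
to [0.653, -0.074, 0.143] t [ 0.001   0.0001 -0.0113] a [ 0.0029 -0.0013 -0.0005] rows 0.2
TCP in housing X,Y mm 8.0 0.0
scene 591 0.1210193118933871 [array([17.1, -3.4]), array([172.2,  87.1]), np.float64(0.3)] X [-66.8 100. ] Y [-45.7  36.5]
```

Request:
step_arm --steps '[{"jaw": 0.0,"tx": 0.0025,"ty": -0.001,"tz": 0.0,"ax": 0.003,"ay": -0.001,"az": 0.0},{"jaw": 0.0,"tx": 0.0025,"ty": -0.001,"tz": 0.0,"ax": 0.003,"ay": -0.001,"az": 0.0},{"jaw": 0.0,"tx": 0.0025,"ty": -0.001,"tz": 0.0,"ax": 0.003,"ay": -0.001,"az": 0.0}]'

```text
time: 9.65
tool_pos: [0.6536, -0.0719, 0.1334]
ee_rot: [3.139, -0.001, 1.152]
wrist_force: [-0.5, 0.4, -2.3]
width: 0.0117
```

```bash
python3 m.py; python3 -c "
from h import *
for i in range(4): snapshot('top'); print(get_obs()['tool_pos'].round(4),get_obs()['wrist_force'].round(1))"
```

```text
[ 0.6536 -0.0719  0.1334] [ 3.1388e+00 -8.0000e-04  1.1522e+00] [-0.5  0.4 -2.3] [-0.06  0.09  0.02]
to [0.653, -0.074, 0.143] t [-0.0022  0.0003 -0.0096] a [ 0.0028 -0.0008  0.0003] rows 0.2
TCP in housing X,Y mm 7.8 3.2
scene 589 0.12284568708819732 [array([17.2, -1. ]), array([ 84.8, 171. ]), np.float64(88.9)] X [-67.3  99.7] Y [-41.4  39.3]
[ 0.6534 -0.072   0.1331] [ 0.3  0.6 -0.8]
[ 0.6534 -0.072   0.1331] [ 0.6  0.4 -1.1]
[ 0.6533 -0.0721  0.133 ] [-0.5 -0.8 -1.7]
[ 0.6533 -0.0721  0.133 ] [ 0.2  0.1 -2.2]
```

Request:
step_arm --steps '[{"jaw": 0.0,"tx": 0.0,"ty": -0.0007,"tz": 0.0015,"ax": 0.0,"ay": 0.0,"az": 0.0},{"jaw": 0.0,"tx": 0.0,"ty": -0.0007,"tz": 0.003,"ax": 0.0,"ay": 0.0,"az": 0.0},{"jaw": 0.0,"tx": 0.0,"ty": -0.0007,"tz": 0.0045,"ax": 0.0,"ay": 0.0,"az": 0.0},{"jaw": 0.0,"tx": 0.0,"ty": -0.0007,"tz": 0.006,"ax": 0.0,"ay": 0.0,"az": 0.0},{"jaw": 0.0,"tx": 0.0,"ty": -0.0007,"tz": 0.0075,"ax": 0.0,"ay": 0.0,"az": 0.0}]'

```text
time: 10.45
tool_pos: [0.6527, -0.0718, 0.1253]
ee_rot: [3.14, -0.001, 1.152]
wrist_force: [1.2, -0.4, -1.3]
width: 0.0115
```

Request:
step_arm --steps '[{"jaw": 0.0,"tx": 0.0,"ty": 0.0,"tz": 0.001,"ax": 0.0,"ay": 0.0,"az": 0.0},{"jaw": 0.0,"tx": 0.0,"ty": 0.0,"tz": 0.002,"ax": 0.0,"ay": 0.0,"az": 0.0}]'

```text
time: 10.65
tool_pos: [0.6526, -0.0718, 0.1231]
ee_rot: [3.14, -0.001, 1.152]
wrist_force: [0.5, 0.1, -2.0]
width: 0.0117
```

```bash
python3 m.py
```

```text
[ 0.6526 -0.0718  0.1231] [ 3.1398e+00 -6.0000e-04  1.1518e+00] [ 0.5  0.1 -2. ] [-0.06  0.14  0.  ]
to [0.653, -0.074, 0.143] t [-0.0019  0.0013 -0.0199] a [ 0.0017 -0.0006 -0.0001] rows 0.4
TCP in housing X,Y mm 6.9 2.9
scene 595 0.1123250781243047 [array([15.8, -3.1]), array([ 86.7, 171.5]), np.float64(88.8)] X [-68.2  98. ] Y [-42.9  37.9]
```

Request:
step_arm --steps '[{"jaw": 0.0,"tx": 0.0,"ty": 0.0,"tz": 0.001,"ax": 0.0,"ay": 0.0,"az": 0.0},{"jaw": 0.0,"tx": 0.0,"ty": 0.0,"tz": 0.002,"ax": 0.0,"ay": 0.0,"az": 0.0},{"jaw": 0.0,"tx": 0.0,"ty": 0.0,"tz": 0.003,"ax": 0.0,"ay": 0.0,"az": 0.0}]'

```text
time: 11.05
tool_pos: [0.6526, -0.0718, 0.12]
ee_rot: [3.14, -0.001, 1.152]
wrist_force: [0.5, 0.5, -1.8]
width: 0.0115
```

Request:
step_arm --steps '[{"jaw": 0.0,"tx": 0.0,"ty": 0.0,"tz": 0.001,"ax": 0.0,"ay": 0.0,"az": 0.0},{"jaw": 0.0,"tx": 0.0,"ty": 0.0,"tz": 0.002,"ax": 0.0,"ay": 0.0,"az": 0.0}]'

```text
time: 11.25
tool_pos: [0.6526, -0.0718, 0.1178]
ee_rot: [3.14, -0.001, 1.152]
wrist_force: [-0.5, 0.3, -1.8]
width: 0.0122
```

```bash
python3 m.py
```

```text
[ 0.6526 -0.0718  0.1178] [ 3.1401e+00 -5.0000e-04  1.1518e+00] [-0.5  0.3 -1.8] [-0.05  0.15  0.04]
to [0.653, -0.074, 0.143] t [-0.0018  0.0013 -0.0252] a [ 0.0015 -0.0005 -0.0002] rows 0.5
TCP in housing X,Y mm 6.8 2.8
scene 741 0.10663551311800124 [array([ 3.4, -9.5]), array([109.5, 194.5]), np.float64(88.4)] X [-87.9  98.5] Y [-57.2  40.2]
top 39 0.10089891290571562 [array([-47.7,  48.1]), array([93.9, 17.7]), np.float64(11.4)] X [-92.9  -5.6] Y [31.5 52.1]
```

Underside is 9 mm below the head tops with no contact force, so both heads are through. One more light step down, then slide.

Request:
step_arm --steps '[{"jaw": 0.0,"tx": 0.0,"ty": 0.0,"tz": 0.001,"ax": 0.0,"ay": 0.0,"az": 0.0},{"jaw": 0.0,"tx": 0.0,"ty": 0.0,"tz": 0.0018,"ax": 0.0,"ay": 0.0,"az": 0.0},{"jaw": 0.0,"tx": 0.0,"ty": 0.0,"tz": 0.0018,"ax": 0.0,"ay": 0.0,"az": 0.0}]'

```text
time: 11.65
tool_pos: [0.6524, -0.0718, 0.1157]
ee_rot: [3.141, -0.0, 1.152]
wrist_force: [-0.9, -0.2, -2.0]
width: 0.0115
```

Request:
step_arm --steps '[{"jaw": 0.0,"tx": 0.0,"ty": -0.001,"tz": 0.0,"ax": 0.0,"ay": 0.0,"az": 0.0},{"jaw": 0.0,"tx": 0.0,"ty": -0.002,"tz": 0.0,"ax": 0.0,"ay": 0.0,"az": 0.0},{"jaw": 0.0,"tx": 0.0,"ty": -0.003,"tz": 0.0,"ax": 0.0,"ay": 0.0,"az": 0.0},{"jaw": 0.0,"tx": 0.0,"ty": -0.004,"tz": 0.0,"ax": 0.0,"ay": 0.0,"az": 0.0},{"jaw": 0.0,"tx": 0.0,"ty": -0.005,"tz": 0.0,"ax": 0.0,"ay": 0.0,"az": 0.0}]'

```text
time: 12.15
tool_pos: [0.6477, -0.0697, 0.1155]
ee_rot: [3.141, -0.0, 1.152]
wrist_force: [0.5, 0.3, -3.7]
width: 0.0116
```

Request:
step_arm --steps '[{"jaw": 0.0,"tx": 0.0,"ty": -0.001,"tz": 0.0,"ax": 0.0,"ay": 0.0,"az": 0.0},{"jaw": 0.0,"tx": 0.0,"ty": -0.002,"tz": 0.0,"ax": 0.0,"ay": 0.0,"az": 0.0},{"jaw": 0.0,"tx": 0.0,"ty": -0.003,"tz": 0.0,"ax": 0.0,"ay": 0.0,"az": 0.0},{"jaw": 0.0,"tx": 0.0,"ty": -0.004,"tz": 0.0,"ax": 0.0,"ay": 0.0,"az": 0.0}]'

```text
time: 12.55
tool_pos: [0.644, -0.068, 0.1154]
ee_rot: [3.141, -0.0, 1.152]
wrist_force: [0.3, 0.1, -3.0]
width: 0.0118
```

```bash
python3 m.py
```

```text
[ 0.644  -0.068   0.1154] [ 3.1409e+00 -3.0000e-04  1.1517e+00] [ 0.3  0.1 -3. ] [-0.04  0.03 -0.  ]
to [0.653, -0.074, 0.143] t [-0.0018  0.0107 -0.0276] a [ 0.0007 -0.0003 -0.0002] rows 0.6
TCP in housing X,Y mm -2.6 2.7
scene 847 0.10348467300400244 [array([-0.9, -4.9]), array([116. , 190.2]), np.float64(89.3)] X [-92.8  89.6] Y [-58.2  48.6]
top 55 0.09957257356263138 [array([-54. ,  44.7]), array([86.3, 19. ]), np.float64(2.5)] X [-96.7 -15.1] Y [34.1 53.2]
```

Request:
step_arm --steps '[{"jaw": 0.0,"tx": 0.0,"ty": -0.001,"tz": 0.0,"ax": 0.0,"ay": 0.0,"az": 0.0},{"jaw": 0.0,"tx": 0.0,"ty": -0.002,"tz": 0.0,"ax": 0.0,"ay": 0.0,"az": 0.0},{"jaw": 0.0,"tx": 0.0,"ty": -0.003,"tz": 0.0,"ax": 0.0,"ay": 0.0,"az": 0.0},{"jaw": 0.0,"tx": 0.0,"ty": -0.004,"tz": 0.0,"ax": 0.0,"ay": 0.0,"az": 0.0}]'

```text
time: 13.05
tool_pos: [0.6401, -0.0664, 0.1154]
ee_rot: [3.141, -0.0, 1.152]
wrist_force: [1.4, 0.3, -3.2]
width: 0.0117
```

Request:
step_arm --steps '[{"jaw": 0.0,"tx": 0.0,"ty": -0.001,"tz": 0.0,"ax": 0.0,"ay": 0.0,"az": 0.0}]'

```text
time: 13.15
tool_pos: [0.6392, -0.0659, 0.1154]
ee_rot: [3.141, -0.0, 1.152]
wrist_force: [1.7, 0.1, -3.3]
width: 0.0119
```

Request:
step_arm --steps '[{"jaw": 0.0,"tx": 0.0,"ty": -0.001,"tz": 0.0,"ax": 0.0,"ay": 0.0,"az": 0.0}]'

```text
time: 13.25
tool_pos: [0.6381, -0.0654, 0.1154]
ee_rot: [3.141, -0.0, 1.152]
wrist_force: [0.6, -0.7, -2.4]
width: 0.0119
```

```bash
python3 m.py
```

```text
[ 0.6381 -0.0654  0.1154] [ 3.1411e+00 -2.0000e-04  1.1518e+00] [ 0.6 -0.7 -2.4] [-0.06  0.02  0.01]
to [0.653, -0.074, 0.143] t [-0.0018  0.0171 -0.0276] a [ 0.0005 -0.0002 -0.0001] rows 0.7
TCP in housing X,Y mm -8.9 2.7
scene 840 0.10366632916678958 [array([-1.4, -3.4]), array([188.9, 112.2]), np.float64(0.1)] X [-92.4  90.1] Y [-57.6  48.4]
top 56 0.09834810756193746 [array([-57.8,  43.9]), array([81. , 19.4]), np.float64(1.5)] X [-97.9 -17.5] Y [33.5 52.9]
```

Request:
step_arm --steps '[{"jaw": 0.0,"tx": 0.0,"ty": -0.001,"tz": 0.0,"ax": 0.0,"ay": 0.0,"az": 0.0}]'

```text
time: 13.45
tool_pos: [0.6374, -0.0651, 0.1154]
ee_rot: [3.141, -0.0, 1.152]
wrist_force: [2.4, -0.8, -4.0]
width: 0.0114
```

Request:
step_arm --steps '[{"jaw": 0.0,"tx": 0.0,"ty": -0.001,"tz": 0.0,"ax": 0.0,"ay": 0.0,"az": 0.0}]'

```text
time: 13.55
tool_pos: [0.6369, -0.065, 0.1155]
ee_rot: [3.139, -0.0, 1.152]
wrist_force: [2.3, -0.5, -4.0]
width: 0.0116
```

```bash
python3 m.py
```

```text
[ 0.6369 -0.065   0.1155] [ 3.1391e+00 -4.0000e-04  1.1516e+00] [ 2.3 -0.5 -4. ] [-0.2  -0.22  0.04]
to [0.653, -0.074, 0.143] t [-0.0017  0.0184 -0.0275] a [ 0.0025 -0.0004 -0.0003] rows 0.7
TCP in housing X,Y mm -10.3 2.7
scene 841 0.10370416194182819 [array([-0.7, -4.9]), array([188.1, 112.5]), np.float64(0.6)] X [-92.9  91.1] Y [-59.1  42.9]
top 58 0.09832290692452283 [array([-60.8,  49. ]), array([82. , 20.4]), np.float64(12.5)] X [-97.5 -19.3] Y [32.1 53.4]
```

Request:
step_arm --steps '[{"jaw": 0.0,"tx": 0.0,"ty": -0.001,"tz": 0.0,"ax": 0.0,"ay": 0.0,"az": 0.0}]'

```text
time: 13.75
tool_pos: [0.6362, -0.0646, 0.1155]
ee_rot: [3.139, -0.0, 1.152]
wrist_force: [2.7, -2.4, -4.1]
width: 0.0114
```

```bash
python3 m.py
```

```text
[ 0.6362 -0.0646  0.1155] [ 3.1388e+00 -5.0000e-04  1.1516e+00] [ 2.7 -2.4 -4.1] [-0.18 -0.2   0.02]
to [0.653, -0.074, 0.143] t [-0.0017  0.0193 -0.0274] a [ 0.0028 -0.0005 -0.0003] rows 0.7
TCP in housing X,Y mm -11.1 2.7
scene 832 0.10360195120577126 [array([-2.2, -6. ]), array([113.7, 189.2]), np.float64(89.5)] X [-94.4  89.4] Y [-57.5  47.3]
top 51 0.09919696545722712 [array([-57.3,  44.5]), array([81.9, 19.3]), np.float64(2.4)] X [-97.8 -20.1] Y [33.7 53.1]
```

Request:
step_arm --steps '[{"jaw": 0.4,"tx": 0.0,"ty": 0.0005,"tz": 0.0,"ax": 0.0,"ay": 0.0,"az": 0.0},{"jaw": 0.4,"tx": 0.0,"ty": 0.0005,"tz": 0.0,"ax": 0.0,"ay": 0.0,"az": 0.0},{"jaw": 0.4,"tx": 0.0,"ty": 0.0005,"tz": 0.0,"ax": 0.0,"ay": 0.0,"az": 0.0},{"jaw": 0.4,"tx": 0.0,"ty": 0.0005,"tz": 0.0,"ax": 0.0,"ay": 0.0,"az": 0.0}]'

```text
time: 14.25
tool_pos: [0.6363, -0.0646, 0.1159]
ee_rot: [3.139, -0.0, 1.152]
wrist_force: [0.6, -0.4, -0.9]
width: 0.037
```

Request:
step_arm --steps '[{"jaw": 0.4,"tx": 0.0,"ty": 0.0,"tz": -0.015,"ax": 0.0,"ay": 0.0,"az": 0.0},{"jaw": 0.4,"tx": 0.0,"ty": 0.0,"tz": -0.04,"ax": 0.0,"ay": 0.0,"az": 0.0},{"jaw": 0.4,"tx": -0.02,"ty": -0.03,"tz": -0.08,"ax": 0.0,"ay": 0.0,"az": 0.0},{"jaw": 0.4,"tx": 0.02,"ty": -0.07,"tz": -0.12,"ax": 0.0,"ay": 0.0,"az": 0.0},{"jaw": 0.4,"tx": 0.05,"ty": -0.1,"tz": -0.14,"ax": 0.0,"ay": 0.0,"az": 0.0},{"jaw": 0.4,"tx": 0.08,"ty": -0.14,"tz": -0.15,"ax": 0.0,"ay": 0.0,"az": 0.0},{"jaw": 0.4,"tx": 0.11,"ty": -0.18,"tz": -0.15,"ax": 0.0,"ay": 0.0,"az": 0.0},{"jaw": 0.4,"tx": 0.11,"ty": -0.18,"tz": -0.15,"ax": 0.0,"ay": 0.0,"az": 0.0}]'

```text
time: 15.05
tool_pos: [0.5147, 0.1126, 0.2692]
ee_rot: [3.136, -0.004, 1.156]
wrist_force: [-0.0, -0.8, -0.0]
width: 0.0373
```

```bash
python3 - <<'E'
from h import *
print(get_obs()["wrist_force"])
c=np.array([.6452,-.0716]); a=np.deg2rad(-24); e=np.array([np.cos(a),np.sin(a)]); nn=np.array([-e[1],e[0]]); o=[]
for n in("scene","top"):
    S=[snapshot(n) for _ in range(4)]; im=np.mean([s[0] for s in S],0).astype(np.uint8); d=np.median([s[1] for s in S],0)
    P,u,v=pts(n,d); X=(P[:,:2]-c)@e*1e3; Y=(P[:,:2]-c)@nn*1e3
    b=(abs(X)<120)&(abs(Y)<75)
    for nm,lo,hi in(('face',.085,.0985),('plate',.1005,.1065),('rib',.118,.14)):
        m=b&(P[:,2]>lo)&(P[:,2]<hi)
        if m.sum()>5: print(n,nm,m.sum(),np.median(P[m][:,2]).round(4),'X',np.percentile(X[m],[1,50,99]).round(1),'Y',np.percentile(Y[m],[1,50,99]).round(1))
    o.append(rect(n,im,c,-24,.102,.11,.065,2700))
im=np.clip((np.vstack(o).astype(float)-60)*1.3,0,255).astype(np.uint8); save('j.png',im,.85)
E
```

```text
[-0.00378764 -0.78301157 -0.0316537 ]
scene face 433 0.0961 X [-96.6 -17.9  91.6] Y [-58.7 -47.9  50.6]
scene plate 541 0.1023 X [-86.1  -9.4  81.3] Y [-41.3  -6.4  38. ]
scene rib 53 0.1302 X [-17.3 -13.5  -4.9] Y [-25.4  -6.2  23.5]
top face 207 0.0967 X [-95.9  26.   89.6] Y [-56.4 -44.9  51.8]
top plate 406 0.1029 X [-85.6   9.1  75.3] Y [-52.7 -17.4  38.1]
top rib 61 0.13 X [-18.9 -14.   -6.3] Y [-24.9   0.3  23. ]
```

View pics/j.png

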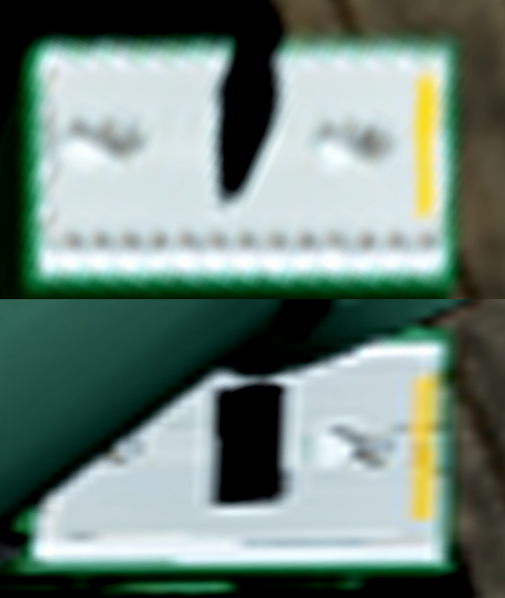

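The last picture shows the plate flat on the face with the stripe at the plug end. The white face shows through the round holes ((90,150) and (340,150) in the scene view), and the grey heads sit at the slot ends ((125,140) and (372,140)). Handing in.

```bash
python3 -c "
from h import *
print(get_obs()['time']); print(close_job())"
```

```text
15.45
the job is handed in; nothing more can be done
None
```

The job is handed in at 15.45 s. The housing lies on its back with the opening up, and the cover plate is locked on its two screws.

- **Toppling:** I pushed the housing high on its front with both fingertips. It fell onto its back on the mat, and the face measured level at about 97 mm above the bench.
- **Fitting:** I gripped the plate by its rib and lined it up with the screw heads, which showed about 1 mm to one side of my estimated centre line. The keyholes went over both heads with no contact force I could read.
- **Locking:** I slid the plate about 18 mm towards the foot. A resistance of about 3.5 N built up over the last 2 mm, which I took as the slot ends, so I let go and moved clear.

**Last checks:**
- The plate lies flat, with its top at 102–103 mm.
- Its yellow stripe is at the plug end.
- The bare face shows through the round holes and the heads are at the slot ends.
- The plate's centre is within about 1 mm of the housing's centre along its length.
- The wrist force was near zero after I moved clear.

**What disagreed or was not checked:**
- The two cameras differed by 2–3 mm on positions. I lined up the plate mainly from one of them, and in the last top view the arm partly hid the foot-end screw.
- The housing reads about 1–2 mm nearer the foot end than before, so it may have crept during the final pull.
- I did not measure the other things on the bench again at the end, but no contact showed in any force reading.

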